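# Spread the heap of plugs and show the yellow one to the camera

## Robot

A 6-joint arm with a two-finger parallel gripper is mounted at the origin on the work surface. World frame = base frame: x ahead of the robot, y to its left, z up, the work surface at z = 0. Lengths are in m, angles in rad, forces in N, time in s.
With the tool pointing down it reaches from about 0.25 to 0.725 m from the base axis. Payload 4 kg.
Tool frame: the origin (TCP) lies on the centre line of the jaws, within the pads' length; the fingertips stand 17 mm ahead of it and the grasp point (between the pads) lies 2 mm behind it; z points along the fingers, y is the line along which they close (so a half turn about z gives the same grasp; the last joint's range is limited). The gripper opens to 85 mm and grips with 20 to 120 N. Pads are 22 mm wide; open, the fingers measure 114 mm over their backs; the gripper's body (76 mm by 85 mm) begins 54 mm behind the grasp point. The pads swing forward as they close: fully open they stand 13 mm farther back than shut.
Start: joints at [-1.285, 0.241, 0.005, 1.335, 0, 1.571], TCP at [0.141, -0.48, 0.248] pointing down, gripper open.
Joint ranges: [-2.72, 2.72], [-1.05, 1.87], [-1.09, 1.28], [-1.99, 2.15], [-1.42, 1.44], [-3.14, 3.14]. Speed limits (rad/s): [2.79, 2.79, 3.14, 3.14, 3.14, 3.14].

## Interface

Orientations are given as a unit quaternion [x, y, z, w].
In Python, from workcell import get_obs, imaging, order gives the robot as it stands.
- The arm moves only by the tool apply_moves, never from a script. Its argument "targets" is a list that holds one entry, the list of rows, each a list of 5 numbers: the shift along the world's x, y, z in units of 40 mm (1.0 is 40 mm), then the turn about the world's z in degrees, then the gripper command: -1 is shut, 1 is fully open, values between are in proportion. In form: [[[dx, dy, dz, turn, fingers], ...]]. A call has 1 to 8 rows; each row shifts and turns the commanded pose from where the row before left it; what a row does not reach is not made up. A row lasts 1/12 s, in which the tool goes at most 41.7 mm and 7.16 degrees, less where a joint would pass 70% of its speed; a pose out of reach is approached as far as the arm can. A call is refused whole if a number of a shift passes 1 or a number of a turn 7.16, either way. A call with a gripper value outside its range is refused whole. The fingers move at their own pace and stop on an object; the grip force is fixed at half the most. Time passes only in rows, so rows that do not move let the fingers close. It gives the time, the measured TCP pose, the force, the opening and the grip force at its end, in the units of the state.
- get_obs(): the state, without advancing time (a new reading comes with each control period).
- imaging.camera(name): name is "scene" or "top" or "wrist"; returns (picture, depth): 400x640x3 uint8, blue, green, red; 400x640 float32, m along the optical axis (not along the pixel's ray), 0 where there is no reading.
- imaging.get_calibration(name): a dict with "camera_matrix" (3x3 intrinsics, pixels), "eye" and "rotation" of the camera in the world; the wrist camera has in their place "hand_eye" (4x4, takes a point from camera to tool coordinates, whose origin is the TCP and whose axes are the flange's). Camera axes: x right, y down, z forward; pixel columns grow to the right and rows downward; lengths in m; the calibration is good to about 2 mm. A picture is of the moment at which its call begins: read the wrist's pose just before it. get_calibration takes no time and is no camera call.
- order.job_done(): hands the job in; it is judged then, once.
The state is a dict: "clock": time; "joint_pos": joint angles; "joint_vel": joint speeds; "tau": joint torques, N m; "eef_pos": TCP position; "tool_rot": TCP orientation; "ft_force": force on the tool from outside, world axes, zero at the start; "ft_torque": the same for the moment, N m; "grip_width": finger opening in m; "grasp_force": force on a finger pad.
Only numpy, scipy, OpenCV 4.12 (cv2) and the standard library are available. Lean on these libraries where they do the work, as an engineer would, in place of code of your own. Each camera call takes 0.05 s, during which the arm holds its last target. There are 200 camera calls.

## Task

Pull the heap of wooden plugs apart in the tray until all five stand upright on its floor in one layer, with a finger's width clear all round each. Then pick out the yellow one and show its underside to the inspection camera: centred on the lens, square to it and 12 cm away from it, and finish holding it there, still, in the gripper. The other four stay spread in the tray; do not bump the camera or disturb the glue gun, the flower stand and the phone.

Things in the scene. Friction and masses are not known exactly. Their poses are not given: they have to be found in the camera images.
- tray: Shallow open grey tray, 250 x 250 mm outside, fixed; walls 5 mm thick and 23 mm high, floor 5 mm thick. Origin at the centre of its underside, z up, x and y parallel to its sides (inner floor at z = 5 mm; plugs stand on it). The white paper disc in it is only a print on the floor.
- plug_yellow: The yellow wooden plug, one of the four at the bottom of the heap; a solid upright cylinder 40 mm in diameter, 36 mm high, 22 to 45 g, edges rounded 2 mm; origin at the centre of its underside, z along its axis to its top (small dark hole in the top, black dot 24 mm wide on the underside)
- plug_a: Plain wooden plug in the bottom of the heap: cylinder 40 mm in diameter, 36 mm high, 22 to 45 g, edges rounded 2 mm; origin at the centre of its underside, z along its axis to its top (small dark hole in the top, black dot 24 mm wide on the underside). The four bottom plugs stand upright in a square, about 44 mm from centre to centre, in any arrangement, the square turned any way
- plug_b: Plain wooden plug in the bottom of the heap: the same as plug_a
- plug_c: Plain wooden plug in the bottom of the heap: the same as plug_a
- plug_top: Plain wooden plug that stands on top of the other four, over their middle: the same size as plug_a
- camera: Base and bracket of the inspection camera, fixed to the table: black foot 100 x 120 x 14 mm, two aluminium cheeks up to 86 mm. Origin at the centre of its underside, z up.
- cam_head: Round grey camera head, 68 mm in diameter, with a white ring light and a black lens, in a stiff tilting bracket 75 mm above the table; it looks up and leans by 11 to 23 degrees roughly towards the robot. Origin at the middle of the head on the tilt axis; z is the viewing direction, out of the lens; the lens's front lies at z = 30 mm.
- focus (a point): Point on the viewing axis 120 mm out from the front of the lens (z = 150 mm in the frame of cam_head): where the middle of the underside belongs.
- glue_gun: Blue glue gun lying on its side, 280 mm long with its stick, 35 mm high, loose; bystander. Origin under the barrel, x towards the nozzle.
- posy: Small flower arrangement on a round wooden base 96 mm in diameter, 70 mm high, loose; bystander. Origin at the centre of its underside.
- phone: Phone lying flat, 75 x 155 x 9 mm, orange with a black screen, loose; bystander. Origin at the centre of its underside.

How it is judged:
By the outcome, as a careful person would: the job done as asked, in the order asked, and still so for the second after the job is handed in, while the arm keeps its last pose, push and grip.
It also fails if it takes over 72 s, if anything falls off the work surface, if the arm or the gripper's body presses on something with over 40 N, if the wrist force passes 120 N, or if a joint passes its speed limit or range.

## Working session

There is one attempt and no reset: what is moved stays moved. The work goes in short steps, Python scripts to look and compute and a tool call to move; the robot and the scene stay as the last step left them, time stands still between calls to the robot, and variables do not carry over. Pictures are saved under pics/ and viewed, at most 10 in all, crops included, and the job is handed in when it is done.

Besides the shell and the picture viewer there is one more tool, called after "Emit:" in YAML: its name, and indented under it one key for each argument. apply_moves: Moves the arm, as the interface text tells. Its arguments: {"type":"object","properties":{"targets":{"type":"array","items":{"type":"array","items":{"type":"array","items":{"type":"number"}}}}},"required":["targets"]}

```bash
mkdir -p pics; ls; cat > h.py <<'E'
import numpy as np,cv2
from workcell import get_obs,imaging,order
from scipy.spatial.transform import Rotation as R
def pose():
    o=get_obs(); T=np.eye(4); T[:3,:3]=R.from_quat(o['tool_rot']).as_matrix(); T[:3,3]=o['eef_pos']; return T
def shot(n):
    T=pose(); c=imaging.get_calibration(n); im,d=imaging.camera(n); K=np.array(c['camera_matrix'])
    if n=='wrist': C=T@np.array(c['hand_eye'])
    else: C=np.eye(4); C[:3,:3]=c['rotation']; C[:3,3]=np.ravel(c['eye'])
    return im,d,K,C
def cloud(d,K,C):
    v,u=np.mgrid[:d.shape[0],:d.shape[1]]
    p=np.stack([(u-K[0,2])/K[0,0]*d,(v-K[1,2])/K[1,1]*d,d],-1)
    return p@C[:3,:3].T+C[:3,3]
def ray(u,v,z,K,C):
    r=C[:3,:3]@np.linalg.inv(K)@np.array([u,v,1.]); return C[:3,3]+r*(z-C[2,3])/r[2]
def proj(p,K,C):
    q=C[:3,:3].T@(np.asarray(p)-C[:3,3]); q=K@q; return q[:2]/q[2]
E
python3 - <<'E'
from h import *
for n in('scene','top'):
    im,d,K,C=shot(n); print(n,K.tolist(),C.round(3).tolist()); cv2.imwrite(f'pics/{n}0.png',im); np.save(n,d)
print(get_obs())
print(imaging.get_calibration('wrist'))
E
```

```text
picsTraceback (most recent call last):
  File "<stdin>", line 3, in <module>
  File "h.py", line 9, in shot
    else: C=np.eye(4); C[:3,:3]=c['rotation']; C[:3,3]=np.ravel(c['eye'])
                       ~^^^^^^^
ValueError: could not broadcast input array from shape (4,) into shape (3,3)
```

```bash
sed -i "s/C\[:3,:3\]=c\['rotation'\]/C[:3,:3]=R.from_quat(c['rotation']).as_matrix()/" h.py
python3 - <<'E'
from h import *
for n in('scene','top'):
    im,d,K,C=shot(n); print(n,K.tolist(),C.round(3).tolist()); cv2.imwrite(f'pics/{n}0.png',im); np.save(n,d)
print(get_obs())
print(imaging.get_calibration('wrist'))
E
```

```text
scene [[424.8659432001968, 0.0, 322.28994663610234], [0.0, 424.8659432001968, 198.10628756519307], [0.0, 0.0, 1.0]] [[-0.09, 0.802, -0.59, 1.404], [0.996, 0.063, -0.066, 0.101], [-0.016, -0.594, -0.805, 1.203], [0.0, 0.0, 0.0, 1.0]]
top [[419.9294843172746, 0.0, 317.27032860943206], [0.0, 419.9294843172746, 196.1838355833765], [0.0, 0.0, 1.0]] [[-0.013, -0.988, 0.151, 0.428], [-1.0, 0.012, -0.011, 0.007], [0.009, -0.151, -0.988, 1.371], [0.0, 0.0, 0.0, 1.0]]
{'clock': 0.15, 'joint_pos': array([-1.28500674e+00,  2.41225676e-01,  4.00673363e-03,  1.33517979e+00,
       -1.67060088e-05,  1.57080556e+00]), 'joint_vel': array([ 1.37908999e-03, -1.83486920e-03,  1.84372773e-03,  4.47828668e-05,
        1.20167200e-03,  1.71266529e-03]), 'tau': array([ 1.21455130e-03, -3.72634864e+01,  2.52639180e+01,  1.24266394e-02,
       -4.58367731e-05,  5.39006152e-06]), 'eef_pos': array([ 0.14082416, -0.47928269,  0.24761426]), 'tool_rot': array([ 9.89808238e-01,  1.42404391e-01, -1.22370289e-04, -7.91848694e-04]), 'ft_force': array([-0.76560441,  0.29709833, -0.17811703]), 'ft_torque': array([-0.04198615,  0.01079298,  0.0073283 ]), 'grasp_force': 0.0, 'grip_width': 0.08548413680573101}
{'camera_matrix': array([[290.5114666 ,   0.        , 320.18059505],
       [  0.        , 290.5114666 , 200.31710949],
       [  0.        ,   0.        ,   1.        ]]), 'hand_eye': array([[-3.77783626e-04, -9.60925562e-01, -2.76806651e-01,
         7.07649843e-02],
       [ 9.99999928e-01, -3.75428968e-04, -6.15025189e-05,
         4.85986126e-04],
       [-4.48218930e-05, -2.76806654e-01,  9.60925634e-01,
        -1.26412020e-01],
       [ 0.00000000e+00,  0.00000000e+00,  0.00000000e+00,
         1.00000000e+00]])}
```

View pics/scene0.png

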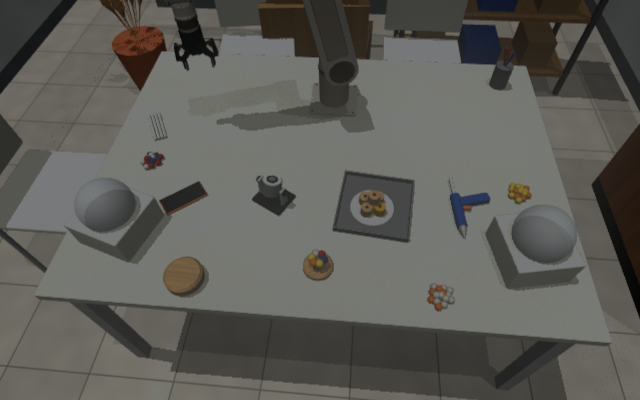

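View pics/top0.png

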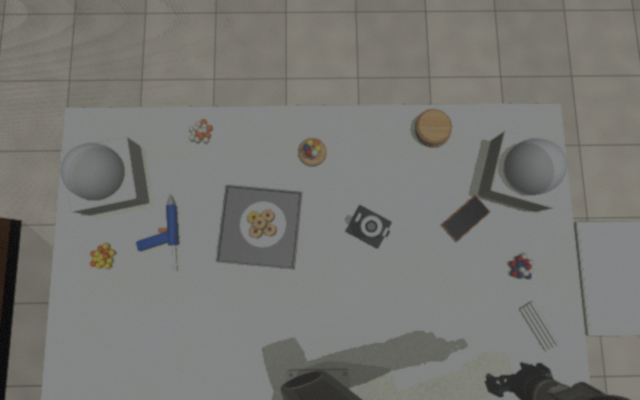

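```bash
python3 - <<'E'
from h import *
im,d,K,C=shot('top')
for n,u,v,z in[('tray tl',228,186,.023),('tr',301,192,.023),('br',293,268,.023),('bl',217,262,.023),('plugs',262,223,.077),('cam',371,226,.1),('posy',312,152,.03),('phone',466,218,.01),('glue',172,240,.02),('nozzle',171,197,.02),('gluestick',177,270,.02)]:
    print(n,ray(u,v,z,K,C).round(3))
E
```

```text
tray tl [0.671 0.282 0.023]
tr [0.648 0.045 0.023]
br [0.405 0.072 0.023]
bl [0.427 0.312 0.023]
plugs [0.544 0.164 0.077]
cam [ 0.529 -0.169  0.1  ]
posy [0.78  0.008 0.03 ]
phone [ 0.558 -0.492  0.01 ]
glue [0.499 0.458 0.02 ]
nozzle [0.637 0.467 0.02 ]
gluestick [0.404 0.439 0.02 ]
```

Emit:
apply_moves:
  targets:
    - [[0.65, 0.6, 0.1, 0, 1], [0.65, 0.6, 0.1, 0, 1], [0.65, 0.6, 0.1, 0, 1], [0.65, 0.6, 0.1, 0, 1], [0.65, 0.6, 0.1, 0, 1], [0.65, 0.6, 0.1, 0, 1], [0.65, 0.6, 0.1, 0, 1], [0.65, 0.6, 0.1, 0, 1]]

```text
clock: 0.87
eef_pos: [0.3498, -0.2862, 0.2805]
tool_rot: [0.99, 0.142, -0.0, -0.0]
ft_force: [0.6, -0.4, -0.8]
grip_width: 0.0854
grasp_force: 0.0
```

Emit:
apply_moves:
  targets:
    - [[0.65, 0.6, 0.1, 0, 1], [0.65, 0.6, 0.1, 0, 1], [0.65, 0.6, 0.1, 0, 1], [0.65, 0.6, 0.1, 0, 1], [0.65, 0.6, 0.1, 0, 1], [0, 0, 0, 0, 1], [0, 0, 0, 0, 1]]

```text
clock: 1.45
eef_pos: [0.48, -0.1663, 0.2999]
tool_rot: [0.99, 0.144, -0.0, -0.0]
ft_force: [-0.1, 0.6, 0.6]
grip_width: 0.0857
grasp_force: 0.0
```

```bash
python3 - <<'E'
from h import *
print(get_obs()['joint_pos'].round(3))
im,d,K,C=shot('wrist'); cv2.imwrite('pics/w1.png',im); np.savez('w1',im=im,d=d,K=K,C=C); print(C.round(3))
E
```

```text
[-0.333  0.242  0.14   1.469 -0.     2.519]
[[ 0.285 -0.921 -0.266  0.548]
 [-0.958 -0.274 -0.079 -0.147]
 [-0.     0.277 -0.961  0.426]
 [ 0.     0.     0.     1.   ]]
```

View pics/w1.png

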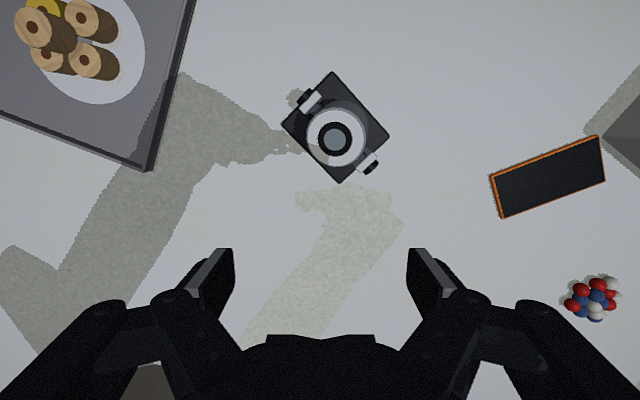

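```bash
python3 - <<'E'
from h import *
w=np.load('w1.npz'); im,d,K,C=w['im'],w['d'],w['K'],w['C']
P=cloud(d,K,C)
v,u=np.mgrid[:400,:640]
g=im.min(2).astype(int)
near=(np.hypot(u-336,v-138)<45)&(P[...,2]>.085)&(P[...,2]<.14)&(d>0)
print(near.sum(), np.percentile(P[near][:,2],[1,20,50,80,99]))
bright=near&(g>150)
for thr in(120,150,180,200): print(thr,(near&(g>thr)).sum())
for m in(near,bright):
    X=P[m]
    for it in range(3):
        c=X.mean(0); n=np.linalg.svd(X-c,full_matrices=False)[2][2]; n*=np.sign(n[2]); r=(X-c)@n; X=X[abs(r)<.004]
    print(len(X),c.round(4),n.round(4),np.degrees(np.arccos(n[2])),np.degrees(np.arctan2(n[1],n[0])),r.std())
mm=np.uint8(near)*255
cn=max(cv2.findContours(mm,0,1)[0],key=cv2.contourArea); print('head ell',cv2.fitEllipse(cn))
mm=np.uint8(bright)*255
cn=max(cv2.findContours(mm,0,1)[0],key=cv2.contourArea); print('ring',cv2.fitEllipse(cn))
for a in((332,72),(389,135),(340,183),(282,122)): print(ray(*a,.014,K,C).round(4))
for a in((308,98),(370,165)): print(ray(*a,.08,K,C).round(4), P[a[1],a[0]].round(4))
cv2.imwrite('pics/c1.png',cv2.resize(im[60:195,270:400],None,fx=4,fy=4,interpolation=2))
E
```

```text
3366 [0.08564089 0.09622424 0.10343784 0.10759415 0.1104931 ]
120 1817
150 1475
180 64
200 0
2047 [ 0.5314 -0.1663  0.1024] [-0.2094  0.1072  0.9719] 13.60784287901704 152.88586844921792 0.001444478056009003
1052 [ 0.5395 -0.1681  0.1045] [-0.2461  0.1269  0.9609] 16.07407752141899 152.72696048897447 0.0006785850088840668
head ell ((337.0616149902344, 134.98922729492188), (59.97884750366211, 63.14305877685547), 26.896160125732422)
ring ((335.78033447265625, 137.28585815429688), (49.19355392456055, 52.2894401550293), 139.89486694335938)
[ 0.606  -0.1454  0.014 ]
[ 0.5515 -0.245   0.014 ]
[ 0.4672 -0.2005  0.014 ]
[ 0.526  -0.0984  0.014 ]
[ 0.5632 -0.1277  0.08  ] [ 0.5629 -0.128   0.0869]
[ 0.5114 -0.2197  0.08  ] [ 0.5121 -0.2183  0.0864]
```

View pics/c1.png

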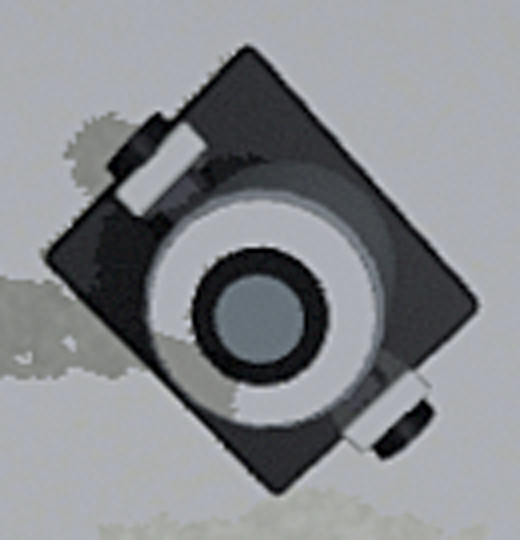

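Emit:
apply_moves:
  targets:
    - [[0.05, 0.44, -0.05, 7.1, 1], [0.05, 0.44, -0.05, 7.1, 1], [0.05, 0.44, -0.05, 7.1, 1], [0.05, 0.44, -0.05, 7.1, 1], [0.05, 0.44, -0.05, 7.1, 1], [0.05, 0.44, -0.05, 7.1, 1], [0.05, 0.44, -0.05, 7.1, 1], [0.05, 0.44, -0.05, 7.1, 1]]

```text
clock: 2.17
eef_pos: [0.494, -0.0277, 0.2841]
tool_rot: [0.802, 0.597, -0.0, -0.0]
ft_force: [0.3, 0.4, -0.4]
grip_width: 0.0853
grasp_force: 0.0
```

Emit:
apply_moves:
  targets:
    - [[0.05, 0.44, -0.05, 7.1, 1], [0.05, 0.44, -0.05, 7.1, 1], [0.05, 0.44, -0.05, 7.1, 1], [0.05, 0.44, -0.05, 7.1, 1], [0.05, 0.44, -0.05, 7.1, 1], [0.05, 0.44, -0.05, 7.1, 1], [0.05, 0.44, -0.05, 7.1, 1], [0.05, 0.44, -0.05, 7.1, 1]]

```text
clock: 2.83
eef_pos: [0.5105, 0.1129, 0.2681]
tool_rot: [0.421, 0.907, -0.0, -0.0]
ft_force: [-0.2, 0.5, -0.4]
grip_width: 0.0851
grasp_force: 0.0
```

Emit:
apply_moves:
  targets:
    - [[0.05, 0.44, -0.05, 7.1, 1], [0.05, 0.44, -0.05, 7.1, 1], [0.05, 0.44, -0.05, 7.1, 1], [0, 0, 0, 0, 1], [0, 0, 0, 0, 1]]

```text
clock: 3.25
eef_pos: [0.5166, 0.1656, 0.2619]
tool_rot: [0.249, 0.968, -0.001, -0.0]
ft_force: [0.5, -0.4, 0.5]
grip_width: 0.0854
grasp_force: 0.0
```

```bash
python3 - <<'E'
from h import *
print(get_obs()['joint_pos'].round(3), pose().round(3))
im,d,K,C=shot('wrist'); cv2.imwrite('pics/w2.png',im); np.savez('w2',im=im,d=d,K=K,C=C)
E
```

```text
[ 3.110e-01  3.220e-01  1.500e-01  1.401e+00 -1.000e-03  8.140e-01] [[-0.876  0.483 -0.001  0.517]
 [ 0.483  0.876 -0.001  0.166]
 [ 0.001 -0.001 -1.     0.262]
 [ 0.     0.     0.     1.   ]]
```

View pics/w2.png

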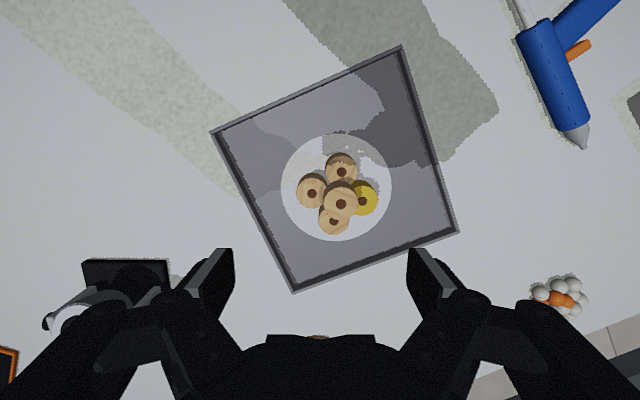

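```bash
python3 - <<'E'
from h import *
w=np.load('w2.npz'); im,d,K,C=w['im'],w['d'],w['K'],w['C']
P=cloud(d,K,C); v,u=np.mgrid[:400,:640]
m=np.uint8((P[...,2]>.068)&(P[...,2]<.09)&(np.hypot(u-341,v-200)<40)&(d>0))
c=max(cv2.findContours(m,0,1)[0],key=cv2.contourArea); (a,b),r=cv2.minEnclosingCircle(c); print('top',a,b,r,ray(a,b,.077,K,C).round(4),np.median(P[m>0][:,2]))
print('top hole',ray(341,204,.077,K,C).round(4))
H={}
for n,a in dict(A=(341,172),B=(312,193),Y=(362,201),D=(333,222)).items():
    q=(slice(a[1]-9,a[1]+10),slice(a[0]-9,a[0]+10)); z=P[q][...,2]; s=(z>.035)&(z<.046)
    H[n]=ray(*a,.041,K,C); print(n,H[n].round(4),s.sum(),np.median(z[s]))
print('centre',np.mean(list(H.values()),0).round(4))
for p,q in('AB','BD','DY','YA'): print(p,q,np.linalg.norm(H[p]-H[q]).round(4),np.degrees(np.arctan2(*(H[q]-H[p])[[1,0]])))
for a in((212,132),(401,46),(458,232),(294,293)): print('corner',ray(*a,.023,K,C).round(4))
w=np.load('w1.npz');print('ring',ray(335.8,137.3,.1035,w['K'],w['C']).round(4))
E
```

```text
top 340.504638671875 202.35581970214844 17.78329849243164 [0.5471 0.1744 0.077 ] 0.0778427348995438
top hole [0.549 0.174 0.077]
A [0.524  0.1899 0.041 ] 352 0.04200017987680052
B [0.53   0.1463 0.041 ] 360 0.041982679019466396
Y [0.569  0.1958 0.041 ] 265 0.041971855718589524
D [0.5761 0.1511 0.041 ] 270 0.04198438702017404
centre [0.5497 0.1708 0.041 ]
A B 0.044 -82.23349500116218
B D 0.0463 5.847799628364236
D Y 0.0453 98.99424570243714
Y A 0.0453 -172.55993378546935
corner [0.4072 0.0741 0.023 ]
corner [0.4323 0.3165 0.023 ]
corner [0.6764 0.2896 0.023 ]
corner [0.6511 0.0479 0.023 ]
ring [ 0.5319 -0.169   0.1035]
```

Emit:
apply_moves:
  targets:
    - [[0.26, 0.07, -0.8, 0, 0.5], [0.26, 0.07, -0.8, 0, 0.5], [0.26, 0.07, -0.8, 0, 0.5], [0, 0, -0.8, 0, 0.5], [0, 0, -0.8, 0, 0.5], [0, 0, -0.8, 0, 0.5], [0, 0, 0, 0, -1], [0, 0, 0, 0, -1]]

```text
clock: 3.97
eef_pos: [0.5466, 0.1731, 0.0691]
tool_rot: [0.249, 0.968, -0.001, -0.002]
ft_force: [0.6, 0.8, -0.2]
grip_width: 0.0408
grasp_force: 0.0
```

Emit:
apply_moves:
  targets:
    - [[0, 0, 0, 0, -1], [0, 0, 0, 0, -1], [0, 0, 0, 0, -1]]

```text
clock: 4.22
eef_pos: [0.55, 0.1754, 0.073]
tool_rot: [0.248, 0.969, 0.001, 0.002]
ft_force: [0.5, -0.1, -0.3]
grip_width: 0.0381
grasp_force: 60.1
```

Emit:
apply_moves:
  targets:
    - [[0, 0, 0.5, 0, -1], [0.48, 0.46, 0, 0, -1], [0.48, 0.46, 0, 0, -1], [0.48, 0.46, 0, 0, -1], [0.47, 0.46, 0, 0, -1], [0, 0, -0.7, 0, -1], [0, 0, -0.6, 0, -1], [0, 0, 0, 0, -1]]

```text
clock: 4.88
eef_pos: [0.6219, 0.2481, 0.0344]
tool_rot: [0.248, 0.969, -0.002, -0.003]
ft_force: [-1.8, -0.5, -1.4]
grip_width: 0.0381
grasp_force: 60.5
```

Emit:
apply_moves:
  targets:
    - [[0, 0, -0.09, 0, -1], [0, 0, 0, 0, -1]]

```text
clock: 5.05
eef_pos: [0.625, 0.2488, 0.0359]
tool_rot: [0.248, 0.969, 0.0, 0.001]
ft_force: [-0.7, -0.3, -1.0]
grip_width: 0.0384
grasp_force: 60.5
```

Emit:
apply_moves:
  targets:
    - [[0, 0, 0, 0, 0.2], [0, 0, 0, 0, 0.2], [0, 0, 0.7, 0, 0.2], [0, 0, 0.8, 0, 0.3], [-0.6, -0.5, 0.5, -2, 0.3], [-0.6, -0.5, 0.5, -2, 0.3], [-0.6, -0.5, 0.5, -2, 0.3], [-0.6, -0.5, 0.5, -2, 0.3]]

```text
clock: 5.72
eef_pos: [0.5279, 0.168, 0.1771]
tool_rot: [0.316, 0.949, 0.001, 0.001]
ft_force: [0.0, -0.0, 0.8]
grip_width: 0.0554
grasp_force: 0.0
```

Emit:
apply_moves:
  targets:
    - [[0, 0, 0, 0, 0.4], [0, 0, 0, 0, 0.4]]

```text
clock: 5.88
eef_pos: [0.5293, 0.1682, 0.1783]
tool_rot: [0.316, 0.949, 0.002, 0.003]
ft_force: [-0.5, -0.8, 0.6]
grip_width: 0.0594
grasp_force: 0.0
```

```bash
cat >> h.py <<'E'
def plugs(P,K,C,u0=None):
    """circles of plug tops (z~.041): centre from depth-masked contours, split by hole"""
    m=np.uint8((P[...,2]>.036)&(P[...,2]<.047))
    return m
E
python3 - <<'E'
from h import *
print(pose().round(4)[:3])
im,d,K,C=shot('wrist'); cv2.imwrite('pics/w3.png',im[:300,100:540]); np.savez('w3',im=im,d=d,K=K,C=C)
P=cloud(d,K,C); m=np.uint8((P[...,2]>.036)&(P[...,2]<.047)&(d>0))*255
m=cv2.morphologyEx(m,cv2.MORPH_OPEN,np.ones((3,3)))
m=cv2.morphologyEx(m,cv2.MORPH_CLOSE,np.ones((5,5)))
m=cv2.erode(m,np.ones((5,5)))
for c in cv2.findContours(m,0,1)[0]:
    if cv2.contourArea(c)<200: continue
    (a,b),r=cv2.minEnclosingCircle(c); e=cv2.fitEllipse(c)
    print(np.round([a,b,r],1),cv2.contourArea(c),np.round(e[0],1),np.round(e[1],1),ray(*e[0],.041,K,C).round(4),im[int(b)+8,int(a)])
E
```

```text
[[-0.8008  0.5988  0.0061  0.5293]
 [ 0.5989  0.8008  0.0021  0.1682]
 [-0.0037  0.0053 -1.      0.1783]]
[444.6 221.   18.8] 931.0 [445. 222.] [32.7 36.5] [0.6254 0.2483 0.041 ] [ 76 105 133]
[334.  207.   51.2] 2916.0 [334.2 212.6] [66.8 90.1] [0.5531 0.1681 0.041 ] [57 73 90]
[333.5 175.2  20.7] 1085.0 [334.8 174.2] [36.6 38.5] [0.5233 0.1905 0.041 ] [114 149 175]
```

View pics/w3.png

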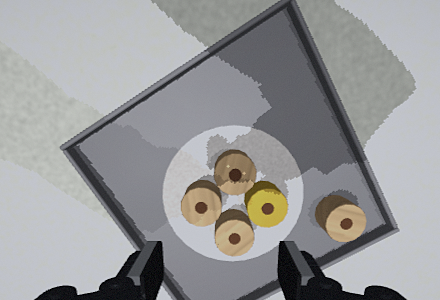

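Emit:
apply_moves:
  targets:
    - [[-0.14, 0.32, -0.35, 0, 0.4], [-0.13, 0.32, -0.8, 0, 0.4], [0, 0, -0.8, 0, 0.4], [0, 0, -0.8, 0, 0.4], [0, 0, -0.8, 0, 0.4], [0, 0, 0, 0, 0.4], [0, 0, 0, 0, -1], [0, 0, 0, 0, -1]]

```text
clock: 6.6
eef_pos: [0.519, 0.195, 0.0334]
tool_rot: [0.315, 0.949, 0.0, 0.0]
ft_force: [0.8, 0.2, 0.5]
grip_width: 0.038
grasp_force: 60.0
```

Emit:
apply_moves:
  targets:
    - [[0, 0, 0, 0, -1], [0, 0, 0, 0, -1]]

```text
clock: 6.77
eef_pos: [0.5197, 0.195, 0.0349]
tool_rot: [0.315, 0.949, 0.001, 0.002]
ft_force: [-0.3, 0.2, -0.0]
grip_width: 0.0385
grasp_force: 60.1
```

Emit:
apply_moves:
  targets:
    - [[0, 0, 0.4, 0, -1], [-0.4, 0.62, 0.1, 0, -1], [-0.4, 0.62, 0, 0, -1], [-0.4, 0.62, 0, 0, -1], [0, 0, -0.3, 0, -1], [0, 0, -0.18, 0, -1], [0, 0, 0, 0, -1], [0, 0, 0, 0, 0.2]]

```text
clock: 7.43
eef_pos: [0.4701, 0.2682, 0.0339]
tool_rot: [0.315, 0.949, -0.0, 0.0]
ft_force: [0.3, -0.1, -0.2]
grip_width: 0.0489
grasp_force: 0.0
```

Emit:
apply_moves:
  targets:
    - [[0, 0, 0, 0, 0.2], [0, 0, 0.7, 0, 0.2], [0, 0, 0.6, 0, 0.4], [0.55, -0.61, 0, 0, 0.4], [0.55, -0.61, 0, 0, 0.4], [0.55, -0.61, 0, 0, 0.4], [0.55, -0.61, 0, 0, 0.4], [0.52, -0.61, 0, 0, 0.4]]

```text
clock: 8.1
eef_pos: [0.5803, 0.1446, 0.0865]
tool_rot: [0.316, 0.949, 0.0, 0.001]
ft_force: [-0.5, 1.0, 0.3]
grip_width: 0.0597
grasp_force: 0.0
```

Emit:
apply_moves:
  targets:
    - [[0, 0, -0.6, 0, 0.4], [0, 0, -0.7, 0, 0.4], [0, 0, 0, 0, 0.4], [0, 0, 0, 0, -1], [0, 0, 0, 0, -1], [0, 0, 0, 0, -1]]

```text
clock: 8.6
eef_pos: [0.5798, 0.1471, 0.0355]
tool_rot: [0.315, 0.949, 0.001, 0.001]
ft_force: [0.1, 0.4, 0.5]
grip_width: 0.0382
grasp_force: 60.1
```

Emit:
apply_moves:
  targets:
    - [[0, 0, 0.4, 0, -1], [0.4, -0.64, 0.1, 0, -1], [0.4, -0.64, 0, 0, -1], [0, 0, -0.3, 0, -1], [0, 0, -0.18, 0, -1], [0, 0, 0, 0, -1], [0, 0, 0, 0, 0.2], [0, 0, 0, 0, 0.2]]

```text
clock: 9.27
eef_pos: [0.61, 0.0964, 0.0347]
tool_rot: [0.314, 0.949, 0.0, -0.0]
ft_force: [-0.8, -0.1, -0.9]
grip_width: 0.0512
grasp_force: 0.0
```

Emit:
apply_moves:
  targets:
    - [[0, 0, 0.7, 0, 0.2], [0, 0, 0.6, 0, 0.4], [-0.35, 0.21, 0, 6.2, 0.4], [-0.35, 0.21, 0, 6.2, 0.4], [-0.35, 0.21, 0, 6.2, 0.4], [-0.35, 0.21, 0, 6.2, 0.4], [-0.35, 0.21, 0, 6.2, 0.4], [-0.33, 0.21, 0, 6.2, 0.4]]

```text
clock: 9.93
eef_pos: [0.526, 0.1469, 0.0866]
tool_rot: [-0.008, 1.0, 0.0, -0.0]
ft_force: [-0.6, -0.2, -0.7]
grip_width: 0.0601
grasp_force: 0.0
```

Emit:
apply_moves:
  targets:
    - [[0, 0, -0.6, 0, 0.4], [0, 0, -0.7, 0, 0.4], [0, 0, 0, 0, 0.4], [0, 0, 0, 0, -1], [0, 0, 0, 0, -1], [0, 0, 0, 0, -1]]

```text
clock: 10.43
eef_pos: [0.5285, 0.1463, 0.036]
tool_rot: [-0.004, 1.0, 0.0, 0.001]
ft_force: [-0.3, 0.2, 0.2]
grip_width: 0.0383
grasp_force: 60.1
```

Emit:
apply_moves:
  targets:
    - [[0, 0, 0.4, 0, -1], [-0.59, -0.26, 0.1, 0, -1], [-0.59, -0.26, 0, 0, -1], [-0.59, -0.26, 0, 0, -1], [0, 0, -0.3, 0, -1], [0, 0, -0.18, 0, -1], [0, 0, 0, 0, -1], [0, 0, 0, 0, 0.15]]

```text
clock: 11.1
eef_pos: [0.458, 0.115, 0.0358]
tool_rot: [-0.004, 1.0, 0.0, 0.001]
ft_force: [-0.2, 0.2, 0.3]
grip_width: 0.0482
grasp_force: 0.0
```

Emit:
apply_moves:
  targets:
    - [[0, 0, 0, 0, 0.15], [0, 0, 0.7, 0, 0.2], [0, 0, 0.8, 0, 0.4], [0.6, 0.47, 0.7, 0, 0.4], [0.6, 0.47, 0.7, 0, 0.4], [0.6, 0.47, 0.7, 0, 0.4], [0, 0, 0.3, 0, 0.4], [0, 0, 0, 0, 0.4]]

```text
clock: 11.77
eef_pos: [0.5324, 0.1731, 0.1952]
tool_rot: [-0.005, 1.0, 0.001, 0.004]
ft_force: [0.0, 0.4, -0.7]
grip_width: 0.0601
grasp_force: 0.0
```

```bash
python3 - <<'E'
from h import *
print(pose().round(4)[:3])
im,d,K,C=shot('wrist'); cv2.imwrite('pics/w4.png',im[:320,80:560]); np.savez('w4',im=im,d=d,K=K,C=C)
P=cloud(d,K,C); m=np.uint8((P[...,2]>.036)&(P[...,2]<.047)&(d>0))*255
m=cv2.morphologyEx(m,cv2.MORPH_OPEN,np.ones((3,3)))
m=cv2.morphologyEx(m,cv2.MORPH_CLOSE,np.ones((5,5)))
c0=np.array([.5418,.182]); ex=np.array([.994,-.108]); ey=np.array([.108,.994])
for c in cv2.findContours(m,0,1)[0]:
    if cv2.contourArea(c)<200: continue
    e=cv2.fitEllipse(c); p=ray(*e[0],.041,K,C)
    print(np.round(e[0],1),np.round(e[1],1),p.round(4),'tray',((p[:2]-c0)@ex).round(4),((p[:2]-c0)@ey).round(4),im[int(e[0][1])+8,int(e[0][0])])
E
```

```text
[[-0.9999 -0.0097  0.0084  0.5324]
 [-0.0096  0.9999  0.0027  0.1731]
 [-0.0084  0.0026 -1.      0.1952]]
[253.1 250.5] [27.4 34.3] [0.601  0.1027 0.041 ] tray 0.0674 -0.0725 [10  4 12]
[342.2 221.3] [36.1 37.5] [0.5672 0.1961 0.041 ] tray 0.0237 0.0168 [ 73 177 198]
[ 24.1 209.9] [14.1 28. ] [ 0.5576 -0.1264  0.041 ] tray 0.049 -0.3049 [63 64 59]
[417.4 129.3] [40.4 43.8] [0.4747 0.2638 0.041 ] tray -0.0756 0.074 [ 80 105 125]
[258.1 111.5] [41.5 44.6] [0.4601 0.1153 0.041 ] tray -0.0741 -0.0751 [111 146 172]
```

View pics/w4.png

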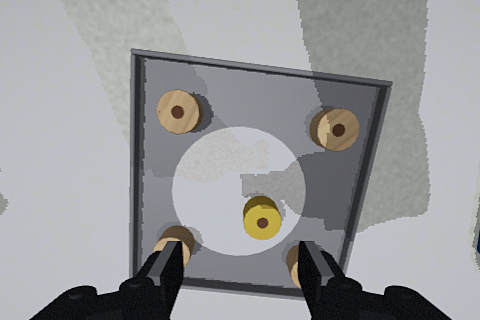

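Emit:
apply_moves:
  targets:
    - [[0.46, 0.3, -0.7, -3.2, 0.5], [0.46, 0.3, -0.7, -3.2, 0.5], [0, 0, -0.8, 0, 0.5], [0, 0, -0.8, 0, 0.5], [0, 0, -0.85, 0, 0.5], [0, 0, 0, 0, 0.5], [0, 0, 0, 0, 0.5]]

```text
clock: 12.4
eef_pos: [0.5617, 0.1935, 0.0339]
tool_rot: [0.052, 0.999, -0.002, -0.004]
ft_force: [-0.2, -0.1, 0.4]
grip_width: 0.0641
grasp_force: 0.0
```

Emit:
apply_moves:
  targets:
    - [[0, 0, 0, 0, -1], [0, 0, 0, 0, -1], [0, 0, 0, 0, -1], [0, 0, 0, 0, -1]]

```text
clock: 12.73
eef_pos: [0.5673, 0.1956, 0.0399]
tool_rot: [0.052, 0.999, 0.001, 0.002]
ft_force: [-0.4, -0.6, 4.7]
grip_width: 0.0375
grasp_force: 60.4
```

Emit:
apply_moves:
  targets:
    - [[0, 0, 0.5, 0, -1], [0, 0, 0.5, 0, -1], [0, 0, 0, 0, -1], [0, 0, 0, 0, -1]]

```text
clock: 13.07
eef_pos: [0.5669, 0.1956, 0.0794]
tool_rot: [0.052, 0.999, 0.001, 0.002]
ft_force: [0.2, 0.6, -0.8]
grip_width: 0.038
grasp_force: 60.2
```

```bash
python3 - <<'E'
from h import *
print(pose().round(4)[:3])
im,d,K,C=shot('wrist'); cv2.imwrite('pics/w5.png',im[200:400,120:520]); np.savez('w5',im=im,d=d,K=K,C=C)
print(proj(pose()[:3,3],K,C))
E
```

```text
[[-0.9946  0.1032  0.0048  0.5669]
 [ 0.1032  0.9947  0.0016  0.1956]
 [-0.0046  0.0021 -1.      0.0794]]
[319.78291517 262.8021158 ]
```

View pics/w5.png

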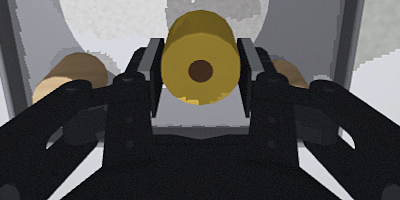

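```bash
cat >> h.py <<'E'
def topface(w,lo=None):
    im,d,K,C=w['im'],w['d'],w['K'],w['C']; P=cloud(d,K,C)
    hsv=cv2.cvtColor(im,cv2.COLOR_BGR2HSV); v,u=np.mgrid[:400,:640]
    yel=(hsv[...,0]>18)&(hsv[...,0]<35)&(hsv[...,1]>120)&(d>0)&(abs(u-320)<50)&(v>190)&(v<330)
    s=yel&(np.hypot(u-320,(v-272)*1.3)<26)
    X=P[s]; c=X.mean(0)
    for it in range(8):
        A=X-c; n=np.linalg.svd(A,full_matrices=False)[2][2]; n*=np.sign(n[2])
        r=(P-c)@n; s=yel&(abs(r)<.0025)
        s=cv2.morphologyEx(np.uint8(s),cv2.MORPH_OPEN,np.ones((5,5)))>0
        X=P[s]; c=X.mean(0)
    k=cv2.convexHull(np.argwhere(s)[:,::-1].astype(np.int32)); e=cv2.fitEllipse(k)
    # centre: ray of ellipse centre onto the plane
    dr=C[:3,:3]@np.linalg.inv(K)@np.array([*e[0],1.]); ctr=C[:3,3]+dr*(((c-C[:3,3])@n)/(dr@n))
    hull3=cv2.convexHull(np.argwhere(s)[:,::-1].astype(np.int32))
    return n,ctr,s.sum(),e,((X-c)@n).std()
E
python3 - <<'E'
from h import *
w=np.load('w5.npz'); n,c,k,e,sd=topface(w)
T=pose(); print('n tool',(T[:3,:3].T@n).round(4),'c tool',(T[:3,:3].T@(c-T[:3,3])).round(4),k,e,sd)
# underside centre in world
print(n.round(4),c.round(4),(c-.036*n).round(4))
E
```

```text
n tool [ 0.0086  0.0017 -1.    ] c tool [-0.0006  0.0002 -0.0032] 4213 ((320.1387023925781, 267.1237487792969), (73.47566986083984, 81.83415985107422), 86.50262451171875) 0.0006479282585562691
[-0.0103  0.0019  0.9999] [0.5664 0.1954 0.0811] [0.5668 0.1953 0.0451]
```

Emit:
apply_moves:
  targets:
    - [[-0.68, -0.03, 0, 0, -1], [-0.68, -0.03, 0, 0, -1], [-0.68, -0.03, 0, 0, -1], [-0.68, -0.02, 0, 0, -1], [0, 0, -0.4, 0, -1], [0, 0, -0.35, 0, -1], [0, 0, 0, 0, -1], [0, 0, 0, 0, -1]]

```text
clock: 13.78
eef_pos: [0.4553, 0.1902, 0.046]
tool_rot: [0.052, 0.999, -0.001, -0.002]
ft_force: [0.3, 0.0, 0.1]
grip_width: 0.0378
grasp_force: 60.2
```

Emit:
apply_moves:
  targets:
    - [[-0.1, 0.01, 0, 0, -1], [-0.1, 0.01, 0, 0, -1], [-0.1, 0.01, 0, 0, -1], [-0.05, 0.005, 0, 0, -1], [0, 0, 0, 0, -1]]

```text
clock: 14.2
eef_pos: [0.4421, 0.1922, 0.0474]
tool_rot: [0.052, 0.999, 0.0, 0.0]
ft_force: [0.3, -0.2, -0.2]
grip_width: 0.0381
grasp_force: 60.2
```

Just about at the wall; push in small steps watching the force.

Emit:
apply_moves:
  targets:
    - [[-0.04, 0.004, 0, 0, -1], [-0.04, 0.004, 0, 0, -1], [0, 0, 0, 0, -1]]

```text
clock: 14.45
eef_pos: [0.4402, 0.1925, 0.0475]
tool_rot: [0.052, 0.999, 0.0, 0.001]
ft_force: [1.9, 0.2, -0.2]
grip_width: 0.0377
grasp_force: 60.2
```

Emit:
apply_moves:
  targets:
    - [[-0.04, 0.004, 0, 0, -1], [-0.04, 0.004, 0, 0, -1], [0, 0, 0, 0, -1]]

```text
clock: 14.7
eef_pos: [0.4395, 0.1926, 0.0481]
tool_rot: [0.052, 0.999, -0.0, 0.004]
ft_force: [6.7, -2.7, -2.0]
grip_width: 0.0382
grasp_force: 60.4
```

```bash
cat > t.py <<'E'
from h import *
im,d,K,C=shot('wrist'); T=pose(); w=dict(im=im,d=d,K=K,C=C); n,c,k,e,sd=topface(w); np.savez('wt',**w)
t=T[:3,:3].T@n
print('n tool',t.round(4),'tilt+x',np.degrees(np.arctan2(t[0],-t[2])).round(2),'c tool',(T[:3,:3].T@(c-T[:3,3])).round(4),k,np.round(e[0]+e[1],1),sd)
print('under world',(c-.036*n).round(4),'n',n.round(4),T[:3].round(4).tolist())
print('under tool',(T[:3,:3].T@(c-.036*n-T[:3,3])).round(4))
E
python3 t.py
```

```text
n tool [ 0.0297  0.0036 -0.9996] tilt+x 1.7 c tool [ 0.0007 -0.0002 -0.0018] 4227 [320.3 266.8  74.3  81. ] 0.0006370099952335474
under world [0.4401 0.1922 0.0138] n [-0.0362  0.0075  0.9993] [[-0.9945, 0.1042, 0.0071, 0.4395], [0.1042, 0.9946, -0.0007, 0.1926], [-0.0071, -0.0, -1.0, 0.048]]
under tool [-0.0004 -0.0004  0.0342]
```

Emit:
apply_moves:
  targets:
    - [[-0.04, 0.004, 0, 0, -1], [-0.04, 0.004, 0, 0, -1], [0, 0, 0, 0, -1]]

```text
clock: 15.0
eef_pos: [0.4388, 0.1927, 0.0486]
tool_rot: [0.053, 0.999, -0.0, 0.006]
ft_force: [12.6, -4.3, -4.0]
grip_width: 0.0378
grasp_force: 60.6
```

Emit:
apply_moves:
  targets:
    - [[-0.04, 0.004, 0, 0, -1], [-0.03, 0.003, 0, 0, -1], [0, 0, 0, 0, -1]]

```text
clock: 15.25
eef_pos: [0.4375, 0.1932, 0.0493]
tool_rot: [0.053, 0.999, -0.0, 0.008]
ft_force: [13.8, -4.0, -2.5]
grip_width: 0.0378
grasp_force: 60.7
```

```bash
python3 t.py
```

```text
n tool [ 0.0774  0.0042 -0.997 ] tilt+x 4.44 c tool [ 0.     -0.0004 -0.0016] 4306 [320.1 267.9  75.   81.4] 0.0006402176172358555
under world [0.4407 0.1923 0.0151] n [-0.0916  0.0135  0.9957] [[-0.9943, 0.1054, 0.0152, 0.4375], [0.1053, 0.9944, -0.0012, 0.1932], [-0.0153, 0.0004, -0.9999, 0.0493]]
under tool [-0.0028 -0.0005  0.0343]
```

Emit:
apply_moves:
  targets:
    - [[-0.04, 0.004, 0, 0, -1], [-0.04, 0.004, 0, 0, -1], [-0.02, 0.002, 0, 0, -1], [0, 0, 0, 0, -1], [0, 0, 0, 0, -1]]

```text
clock: 15.72
eef_pos: [0.4354, 0.1942, 0.0504]
tool_rot: [0.053, 0.999, 0.0, 0.01]
ft_force: [15.6, -4.3, 1.7]
grip_width: 0.0376
grasp_force: 61.2
```

```bash
python3 t.py
```

```text
n tool [ 0.1189  0.0073 -0.9929] tilt+x 6.83 c tool [-0.0009 -0.0004 -0.0016] 4352 [320.1 269.4  76.1  81.7] 0.0006391583648179174
under world [0.4411 0.193  0.0163] n [-0.1365  0.0199  0.9904] [[-0.9942, 0.1057, 0.0192, 0.4354], [0.1057, 0.9944, -0.0001, 0.1942], [-0.0191, 0.0019, -0.9998, 0.0504]]
under tool [-0.0051 -0.0006  0.0342]
```

Emit:
apply_moves:
  targets:
    - [[-0.06, 0.006, 0, 0, -1], [-0.06, 0.006, 0, 0, -1], [-0.04, 0.004, 0, 0, -1], [0, 0, 0, 0, -1], [0, 0, 0, 0, -1]]

```text
clock: 16.18
eef_pos: [0.4311, 0.1968, 0.0519]
tool_rot: [0.053, 0.999, 0.003, 0.012]
ft_force: [17.2, -1.4, 6.3]
grip_width: 0.0379
grasp_force: 62.4
```

```bash
python3 t.py
```

```text
n tool [ 0.2081  0.006  -0.9781] tilt+x 12.01 c tool [-0.0028 -0.0003 -0.0018] 4455 [320.3 273.2  78.6  80.6] 0.0006602980096362222
under world [0.4421 0.1954 0.0187] n [-0.2291  0.0235  0.9731] [[-0.9942, 0.1052, 0.0234, 0.4311], [0.1053, 0.9944, 0.0045, 0.1968], [-0.0228, 0.0069, -0.9997, 0.0519]]
under tool [-0.0103 -0.0005  0.0334]
```

Emit:
apply_moves:
  targets:
    - [[-0.04, 0.004, 0, 0, -1], [-0.03, 0.003, 0, 0, -1], [0, 0, 0, 0, -1], [0, 0, 0, 0, -1]]

```text
clock: 16.57
eef_pos: [0.4294, 0.1979, 0.0525]
tool_rot: [0.053, 0.999, 0.004, 0.013]
ft_force: [17.4, 1.5, 9.0]
grip_width: 0.0379
grasp_force: 62.8
```

```bash
python3 t.py
```

```text
n tool [ 0.2421  0.0031 -0.9702] tilt+x 14.01 c tool [-0.0034 -0.0003 -0.0019] 4476 [320.2 274.5  79.3  81. ] 0.0006617207880658322
under world [0.4423 0.1965 0.0198] n [-0.2653  0.0224  0.9639] [[-0.9941, 0.1049, 0.0257, 0.4294], [0.1051, 0.9944, 0.0063, 0.198], [-0.0249, 0.0089, -0.9997, 0.0525]]
under tool [-0.0122 -0.0004  0.033 ]
```

Emit:
apply_moves:
  targets:
    - [[-0.04, 0.004, 0, 0, -1], [-0.035, 0.003, 0, 0, -1], [0, 0, 0, 0, -1], [0, 0, 0, 0, -1]]

```text
clock: 16.95
eef_pos: [0.4275, 0.1988, 0.0531]
tool_rot: [0.053, 0.999, 0.004, 0.014]
ft_force: [17.9, 0.4, 9.4]
grip_width: 0.0377
grasp_force: 63.1
```

```bash
python3 t.py
```

```text
n tool [ 0.2841  0.0011 -0.9588] tilt+x 16.51 c tool [-0.0041 -0.0003 -0.0021] 4545 [320.2 276.1  80.1  81.1] 0.000658824892890311
under world [0.4426 0.1972 0.0211] n [-0.3091  0.0239  0.9507] [[-0.9941, 0.1049, 0.0279, 0.4274], [0.1051, 0.9944, 0.0073, 0.1988], [-0.027, 0.0102, -0.9996, 0.0531]]
under tool [-0.0144 -0.0003  0.0324]
```

Emit:
apply_moves:
  targets:
    - [[0.2, -0.02, 0, 0, -1], [0.2, -0.02, 0.2, 0, -1], [0, 0, 0.5, 0, -1], [0, 0, 0.7, 0, -1], [0, 0, 0.8, 0, -1], [0, 0, 0.8, 0, -1], [0, 0, 0.8, 0, -1], [0, 0, 0.8, 0, -1]]

```text
clock: 17.67
eef_pos: [0.4289, 0.1932, 0.2324]
tool_rot: [0.052, 0.999, -0.0, -0.001]
ft_force: [0.1, 0.3, -0.7]
grip_width: 0.0379
grasp_force: 62.4
```

Emit:
apply_moves:
  targets:
    - [[0, 0, 0.4, 0, -1], [0, -0.4, 0, -3, -1], [0.1, -0.7, 0, -3, -1], [0.1, -0.7, 0, -3, -1], [0.1, -0.7, 0, -3, -1], [0.1, -0.7, 0, -3, -1], [0.1, -0.7, 0, -3, -1], [0.1, -0.7, 0, -3, -1]]

```text
clock: 18.33
eef_pos: [0.4532, 0.0083, 0.2468]
tool_rot: [0.234, 0.972, 0.0, -0.001]
ft_force: [1.2, -0.3, 0.1]
grip_width: 0.0378
grasp_force: 62.4
```

Emit:
apply_moves:
  targets:
    - [[0.1, -0.6, 0, -1.6, -1], [0.1, -0.6, 0, 0, -1], [0.1, -0.6, 0, 0, -1], [0, -0.4, 0, 0, -1], [0, 0, 0, 0, -1], [0, 0, 0, 0, -1], [0, 0, 0, 0, -1], [0, 0, 0, 0, -1]]

```text
clock: 19.0
eef_pos: [0.4657, -0.0777, 0.247]
tool_rot: [0.246, 0.969, 0.0, -0.0]
ft_force: [-0.2, 0.4, -0.2]
grip_width: 0.0375
grasp_force: 62.4
```

```bash
python3 t.py
```

```text
n tool [ 0.2379  0.001  -0.9713] tilt+x 13.76 c tool [-0.0041 -0.0001 -0.002 ] 4486 [320.2 276.   79.3  80.4] 0.0006464089223243996
under world [ 0.4768 -0.0838  0.2141] n [-0.2084  0.1137  0.9714] [[-0.8793, 0.4762, -0.0003, 0.4658], [0.4762, 0.8793, 0.0004, -0.0777], [0.0005, 0.0002, -1.0, 0.2471]]
under tool [-0.0127 -0.0002  0.033 ]
```

```bash
python3 - <<'E'
from h import *
v,u=np.mgrid[:400,:640]
def fit(X):
    for i in range(5):
        c=X.mean(0); n=np.linalg.svd(X-c,full_matrices=False)[2][2]; n*=np.sign(n[2]); r=(X-c)@n; X=X[abs(r)<.004]
    return n.round(4),c.round(4),len(X)
for f,s in(('w1',(u>230)&(u<450)&(v<230)),('w1',(u>200)&(u<300)&(v>100)&(v<240)),('w5',(v<330)),('wt',(v<300)),):
    w=np.load(f+'.npz'); P=cloud(w['d'],w['K'],w['C']); z=P[...,2]
    print(f,fit(P[s&(abs(z)<.004)&(w['d']>0)]), w['C'].round(3)[:3,:2].tolist())
w=np.load('wt.npz'); im,d,K,C=(w[k] for k in('im','d','K','C')); P=cloud(d,K,C)
print('head px',proj([.531,-.1685,.1038],K,C))
s=(np.hypot(P[...,0]-.531,P[...,1]+.1685)<.036)&(P[...,2]>.085)&(P[...,2]<.125)&(d>0); b=s&(im.min(2)>130)
print(s.sum(),b.sum(),fit(P[b]) if b.sum()>50 else '')
cv2.imwrite('pics/wt.png',im)
E
```

```text
w1 (array([-2.e-04, -0.e+00,  1.e+00]), array([ 0.5556, -0.1741,  0.0009]), 43461) [[0.285, -0.921], [-0.958, -0.274], [-0.0, 0.277]]
w1 (array([-2.e-04,  2.e-04,  1.e+00]), array([ 0.4405, -0.0679,  0.0009]), 13295) [[0.285, -0.921], [-0.958, -0.274], [-0.0, 0.277]]
w5 (array([-1.e-04,  0.e+00,  1.e+00]), array([0.5481, 0.2261, 0.0009]), 79399) [[0.104, 0.954], [0.995, -0.1], [0.002, 0.282]]
wt (array([-2.e-04, -1.e-04,  1.e+00]), array([ 0.4041, -0.1421,  0.0009]), 133872) [[0.477, 0.845], [0.879, -0.458], [0.0, 0.276]]
head px [274.02887226 284.84842291]
200 151 (array([-0.0613,  0.133 ,  0.9892]), array([ 0.5555, -0.17  ,  0.1086]), 151)
```

View pics/wt.png

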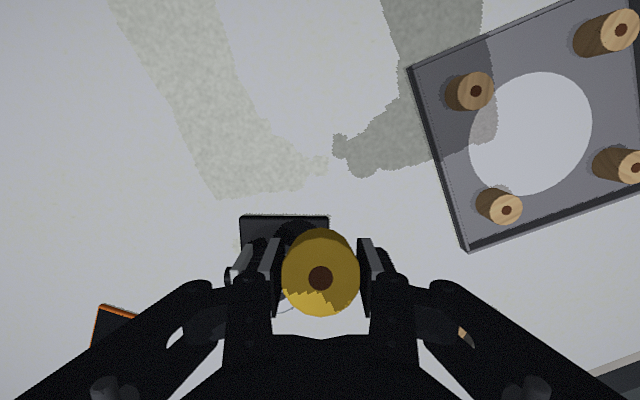

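Emit:
apply_moves:
  targets:
    - [[-0.09, 0.4, 0, 2.2, -1], [-0.09, 0.7, 0, 2.3, -1], [-0.09, 0.7, 0, 2.3, -1], [-0.09, 0.7, 0, 2.3, -1], [-0.09, 0.7, 0, 2.3, -1], [-0.09, 0.7, 0, 2.3, -1], [-0.09, 0.7, 0, 2.3, -1], [-0.09, 0.7, 0, 2.3, -1]]

```text
clock: 19.72
eef_pos: [0.4363, 0.1355, 0.2473]
tool_rot: [0.087, 0.996, 0.0, 0.0]
ft_force: [0.8, -0.9, -0.3]
grip_width: 0.0377
grasp_force: 62.4
```

Emit:
apply_moves:
  targets:
    - [[-0.09, 0.7, 0, 2.3, -1], [-0.09, 0.6, 0, 2, -1], [0, 0.2, 0, 0, -1], [0, 0, -0.8, 0, -1], [0, 0, -0.9, 0, -1], [0, 0, -0.9, 0, -1], [0, 0, -0.9, 0, -1], [0, 0, 0, 0, -1]]

```text
clock: 20.38
eef_pos: [0.4245, 0.1912, 0.101]
tool_rot: [0.051, 0.999, -0.003, -0.006]
ft_force: [-2.0, -0.9, -0.7]
grip_width: 0.0381
grasp_force: 62.4
```

Emit:
apply_moves:
  targets:
    - [[0, 0, 0, 0, -1], [0, 0, 0, 0, -1]]

```text
clock: 20.55
eef_pos: [0.431, 0.1939, 0.1088]
tool_rot: [0.052, 0.999, 0.0, 0.001]
ft_force: [0.5, 0.2, 0.5]
grip_width: 0.0379
grasp_force: 62.4
```

Emit:
apply_moves:
  targets:
    - [[0.2, -0.02, 0, 0, -1], [0, 0, -0.5, 0, -1], [0, 0, -0.5, 0, -1], [0, 0, -0.5, 0, -1], [0, 0, 0, 0, -1], [0, 0, 0, 0, -1]]

```text
clock: 21.05
eef_pos: [0.4391, 0.1927, 0.0482]
tool_rot: [0.052, 0.999, 0.0, 0.001]
ft_force: [-0.2, -0.2, -0.3]
grip_width: 0.0379
grasp_force: 62.4
```

Emit:
apply_moves:
  targets:
    - [[-0.1, 0.01, 0, 0, -1], [-0.1, 0.01, 0, 0, -1], [-0.1, 0.01, 0, 0, -1], [-0.1, 0.01, 0, 0, -1], [-0.1, 0.01, 0, 0, -1], [-0.1, 0.01, 0, 0, -1], [0, 0, 0, 0, -1], [0, 0, 0, 0, -1]]

```text
clock: 21.72
eef_pos: [0.424, 0.1971, 0.0526]
tool_rot: [0.052, 0.999, 0.002, 0.011]
ft_force: [11.6, -2.1, 9.1]
grip_width: 0.0382
grasp_force: 61.0
```

```bash
python3 t.py
```

```text
n tool [ 0.3564  0.0021 -0.9343] tilt+x 20.88 c tool [-0.0057 -0.0004 -0.0025] 4621 [320.1 279.4  80.6  81.7] 0.0006675242935939548
under world [0.4431 0.1949 0.0219] n [-0.3749  0.0359  0.9264] [[-0.9943, 0.1046, 0.0223, 0.424], [0.1047, 0.9945, 0.0038, 0.1971], [-0.0218, 0.0061, -0.9997, 0.0526]]
under tool [-0.0185 -0.0004  0.0311]
```

Emit:
apply_moves:
  targets:
    - [[0.2, -0.02, 0, 0, -1], [0.3, -0.03, 0, 0, -1], [0.1, 0, 0.6, 0, -1], [0, 0, 0.5, 0, -1], [0, 0, 0, 0, -1], [0, 0, 0, 0, -1], [0, 0, 0, 0, -1]]

```text
clock: 22.35
eef_pos: [0.4372, 0.1928, 0.091]
tool_rot: [0.052, 0.999, -0.0, -0.0]
ft_force: [-0.4, -0.2, -0.8]
grip_width: 0.0378
grasp_force: 60.4
```

```bash
python3 t.py
```

```text
n tool [ 0.3202  0.001  -0.9474] tilt+x 18.67 c tool [-0.0059 -0.0001 -0.0029] 4551 [320.2 279.2  80.2  81.1] 0.0006642384305916696
under world [0.4542 0.1907 0.0593] n [-0.3168  0.0346  0.9479] [[-0.9947, 0.103, -0.0016, 0.4369], [0.103, 0.9947, -0.0006, 0.1926], [0.0015, -0.0008, -1.0, 0.0905]]
under tool [-0.0175 -0.0001  0.0312]
```

Emit:
apply_moves:
  targets:
    - [[-0.55, 0.03, 0, 0, -1], [-0.55, 0.03, 0, 0, -1], [-0.53, 0.03, 0, 0, -1], [0, 0, 0, 0, -1], [0, 0, -0.6, 0, -1], [0, 0, -0.6, 0, -1], [0, 0, 0, 0, -1], [0, 0, 0, 0, -1]]

```text
clock: 23.07
eef_pos: [0.3711, 0.1956, 0.0418]
tool_rot: [0.052, 0.999, -0.001, -0.002]
ft_force: [-1.0, 0.6, -0.7]
grip_width: 0.0379
grasp_force: 60.3
```

Emit:
apply_moves:
  targets:
    - [[0.06, -0.006, 0, 0, -1], [0.06, -0.006, 0, 0, -1], [0.06, -0.006, 0, 0, -1], [0, 0, 0, 0, -1], [0, 0, 0, 0, -1]]

```text
clock: 23.48
eef_pos: [0.3806, 0.196, 0.0437]
tool_rot: [0.052, 0.999, 0.0, 0.001]
ft_force: [-0.5, -0.4, -0.3]
grip_width: 0.0382
grasp_force: 60.4
```

```bash
python3 t.py
```

```text
n tool [ 0.319   0.0025 -0.9477] tilt+x 18.6 c tool [-0.0058 -0.0002 -0.0026] 4615 [320.3 279.6  80.9  81.4] 0.0006599269649562471
under world [0.3978 0.1939 0.0121] n [-0.3182  0.0351  0.9474] [[-0.9946, 0.1035, 0.0012, 0.3805], [0.1035, 0.9946, 0.0004, 0.1959], [-0.0011, 0.0005, -1.0, 0.0436]]
under tool [-0.0173 -0.0002  0.0315]
```

Emit:
apply_moves:
  targets:
    - [[0, 0, -0.05, 0, -1], [0.05, -0.005, 0, 0, -1], [0.05, -0.005, 0, 0, -1], [0.03, -0.003, 0, 0, -1], [0, 0, 0, 0, -1], [0, 0, 0, 0, -1]]

```text
clock: 24.03
eef_pos: [0.3815, 0.1951, 0.0403]
tool_rot: [0.051, 0.999, 0.0, -0.004]
ft_force: [-8.1, 1.9, 3.0]
grip_width: 0.0382
grasp_force: 60.6
```

```bash
python3 t.py
```

```text
n tool [ 0.3066  0.0018 -0.9518] tilt+x 17.86 c tool [-0.0057 -0.0002 -0.0025] 4629 [320.4 279.5  80.9  81.3] 0.0006695276262667213
under world [0.398  0.1932 0.0084] n [-0.2976  0.0326  0.9541] [[-0.9948, 0.1021, -0.0076, 0.3815], [0.1021, 0.9948, 0.0005, 0.1952], [0.0076, -0.0003, -1.0, 0.0403]]
under tool [-0.0168 -0.0003  0.0318]
```

Emit:
apply_moves:
  targets:
    - [[0.05, -0.005, 0, 0, -1], [0.05, -0.005, 0, 0, -1], [0, 0, 0, 0, -1], [0, 0, 0, 0, -1]]

```text
clock: 24.42
eef_pos: [0.3821, 0.1947, 0.0396]
tool_rot: [0.051, 0.999, 0.0, -0.007]
ft_force: [-14.6, 3.7, 5.8]
grip_width: 0.0377
grasp_force: 60.9
```

```bash
python3 t.py
```

```text
n tool [ 3.002e-01 -8.000e-04 -9.539e-01] tilt+x 17.47 c tool [-0.0057 -0.0002 -0.0026] 4535 [320.4 279.5  80.8  81.1] 0.0006573977164069929
under world [0.3981 0.1929 0.0076] n [-0.2848  0.0285  0.9582] [[-0.9948, 0.101, -0.0146, 0.3821], [0.101, 0.9949, 0.0011, 0.1947], [0.0146, -0.0004, -0.9999, 0.0396]]
under tool [-0.0165 -0.0002  0.0318]
```

Emit:
apply_moves:
  targets:
    - [[0.04, -0.004, 0.03, 0, -1], [0.04, -0.004, 0.02, 0, -1], [0.02, -0.002, 0, 0, -1], [0, 0, 0, 0, -1], [0, 0, 0, 0, -1]]

```text
clock: 24.88
eef_pos: [0.3833, 0.1937, 0.0405]
tool_rot: [0.05, 0.999, -0.001, -0.01]
ft_force: [-17.6, 4.5, 4.3]
grip_width: 0.0378
grasp_force: 61.3
```

```bash
python3 t.py
```

```text
n tool [ 2.618e-01  3.000e-04 -9.651e-01] tilt+x 15.18 c tool [-0.0055 -0.0002 -0.0024] 4555 [320.3 279.   80.4  81. ] 0.0006607346240192799
under world [0.3975 0.1919 0.008 ] n [-0.2408  0.0267  0.9702] [[-0.9947, 0.1005, -0.0203, 0.3833], [0.1006, 0.9949, -0.0, 0.1937], [0.0202, -0.002, -0.9998, 0.0405]]
under tool [-0.0149 -0.0003  0.0323]
```

Emit:
apply_moves:
  targets:
    - [[0.05, -0.005, 0.01, 0, -1], [0, 0, 0, 0, -1], [0, 0, 0, 0, -1]]

```text
clock: 25.18
eef_pos: [0.3836, 0.1936, 0.0407]
tool_rot: [0.05, 0.999, -0.0, -0.012]
ft_force: [-21.9, 5.8, 6.7]
grip_width: 0.0377
grasp_force: 61.5
```

```bash
python3 t.py
```

```text
n tool [ 2.605e-01 -4.000e-04 -9.655e-01] tilt+x 15.1 c tool [-0.0054 -0.0002 -0.0025] 4546 [320.5 279.   80.3  81. ] 0.0006605987081730579
under world [0.3976 0.192  0.0081] n [-0.2361  0.025   0.9714] [[-0.9947, 0.0999, -0.0239, 0.3836], [0.0999, 0.995, 0.0006, 0.1936], [0.0238, -0.0017, -0.9997, 0.0407]]
under tool [-0.0148 -0.0002  0.0323]
```

Stick-slip; push one step more.

Emit:
apply_moves:
  targets:
    - [[0.03, -0.003, 0.01, 0, -1], [0, 0, 0, 0, -1], [0.02, -0.002, 0, 0, -1], [0, 0, 0, 0, -1]]

```text
clock: 25.57
eef_pos: [0.3839, 0.1935, 0.0409]
tool_rot: [0.05, 0.999, -0.0, -0.014]
ft_force: [-26.0, 7.4, 8.6]
grip_width: 0.0381
grasp_force: 61.7
```

```bash
python3 t.py
```

```text
n tool [ 2.569e-01  2.000e-04 -9.664e-01] tilt+x 14.89 c tool [-0.0055 -0.0001 -0.0025] 4580 [320.5 278.9  80.3  80.9] 0.0006735516959189921
under world [0.3976 0.192  0.0082] n [-0.2291  0.0245  0.9731] [[-0.9947, 0.0993, -0.0274, 0.3838], [0.0993, 0.9951, 0.0013, 0.1935], [0.0274, -0.0015, -0.9996, 0.0409]]
under tool [-0.0147 -0.0001  0.0323]
```

Emit:
apply_moves:
  targets:
    - [[0.04, -0.004, 0.03, 0, -1], [0, 0, 0, 0, -1], [0, 0, 0, 0, -1]]

```text
clock: 25.87
eef_pos: [0.3862, 0.1908, 0.0416]
tool_rot: [0.051, 0.999, -0.003, -0.012]
ft_force: [-21.6, -0.8, 5.7]
grip_width: 0.038
grasp_force: 63.3
```

```bash
python3 t.py
```

```text
n tool [ 2.000e-01  1.000e-04 -9.798e-01] tilt+x 11.54 c tool [-0.0042 -0.0002 -0.0024] 4520 [320.2 276.5  79.2  81. ] 0.0006483265547638785
under world [0.3967 0.1892 0.0084] n [-0.1741  0.0257  0.9844] [[-0.9945, 0.1014, -0.0253, 0.3862], [0.1016, 0.9948, -0.0053, 0.1907], [0.0247, -0.0079, -0.9997, 0.0416]]
under tool [-0.0114 -0.0002  0.0329]
```

Emit:
apply_moves:
  targets:
    - [[-0.2, 0.02, 0, 0, -1], [-0.3, 0.03, 0.1, 0, -1], [0, 0, 0.6, 0, -1], [0, 0, 0.6, 0, -1], [0, 0, 0, 0, -1], [0, 0, 0, 0, -1], [0, 0, 0, 0, -1]]

```text
clock: 26.5
eef_pos: [0.3791, 0.1961, 0.0973]
tool_rot: [0.052, 0.999, 0.0, 0.001]
ft_force: [1.0, -0.5, -0.7]
grip_width: 0.0377
grasp_force: 62.5
```

```bash
python3 t.py
```

```text
n tool [ 2.410e-01 -4.000e-04 -9.705e-01] tilt+x 13.95 c tool [-0.0046  0.0001 -0.0028] 4524 [320.3 276.2  79.6  81. ] 0.0006596573649396722
under world [0.3918 0.1945 0.0646] n [-0.2397  0.0248  0.9705] [[-0.9947, 0.1033, -0.0, 0.3786], [0.1033, 0.9947, -0.0003, 0.1958], [0.0, -0.0003, -1.0, 0.0967]]
under tool [-0.0133  0.0001  0.0321]
```

Emit:
apply_moves:
  targets:
    - [[0.5, -0.03, 0, 0, -1], [0.5, -0.03, 0, 0, -1], [0.51, -0.02, 0, 0, -1], [0, 0, 0, 0, -1], [0, 0, -0.6, 0, -1], [0, 0, -0.6, 0, -1], [0, 0, 0, 0, -1], [0, 0, 0, 0, -1]]

```text
clock: 27.22
eef_pos: [0.4368, 0.1917, 0.0474]
tool_rot: [0.052, 0.999, -0.001, -0.003]
ft_force: [0.7, -0.1, 0.3]
grip_width: 0.038
grasp_force: 62.6
```

Emit:
apply_moves:
  targets:
    - [[-0.1, 0.01, 0, 0, -1], [-0.1, 0.01, 0, 0, -1], [-0.1, 0.01, 0, 0, -1], [-0.1, 0.01, 0, 0, -1], [0, 0, 0, 0, -1], [0, 0, 0, 0, -1]]

```text
clock: 27.72
eef_pos: [0.4285, 0.1948, 0.0519]
tool_rot: [0.052, 0.999, 0.0, 0.006]
ft_force: [8.7, -2.1, -0.8]
grip_width: 0.038
grasp_force: 62.4
```

```bash
python3 t.py
```

```text
n tool [ 0.2662  0.0014 -0.9639] tilt+x 15.44 c tool [-0.0041 -0.0004 -0.0022] 4545 [320.1 276.   80.   81. ] 0.0006530095613058348
under world [0.4425 0.193  0.0195] n [-0.2768  0.0288  0.9605] [[-0.9945, 0.1042, 0.0127, 0.4285], [0.1042, 0.9946, 0.0004, 0.1948], [-0.0126, 0.0017, -0.9999, 0.0519]]
under tool [-0.0137 -0.0004  0.0325]
```

Emit:
apply_moves:
  targets:
    - [[-0.05, 0.005, 0, 0, -1], [-0.03, 0.003, 0, 0, -1], [0, 0, 0, 0, -1], [0, 0, 0, 0, -1]]

```text
clock: 28.1
eef_pos: [0.4277, 0.1951, 0.0525]
tool_rot: [0.053, 0.999, 0.0, 0.009]
ft_force: [13.0, -3.9, -2.3]
grip_width: 0.0381
grasp_force: 62.2
```

```bash
python3 t.py
```

```text
n tool [ 2.836e-01 -8.000e-04 -9.589e-01] tilt+x 16.48 c tool [-0.004  -0.0003 -0.0021] 4553 [320.1 275.9  80.2  81. ] 0.0006760815315706877
under world [0.4424 0.1933 0.0203] n [-0.2989  0.029   0.9539] [[-0.9943, 0.105, 0.0175, 0.4277], [0.105, 0.9945, -0.0001, 0.1951], [-0.0174, 0.0018, -0.9998, 0.0525]]
under tool [-0.0143 -0.0003  0.0324]
```

Emit:
apply_moves:
  targets:
    - [[-0.04, 0.004, 0, 0, -1], [-0.03, 0.003, 0, 0, -1], [0, 0, 0, 0, -1], [0, 0, 0, 0, -1]]

```text
clock: 28.48
eef_pos: [0.426, 0.1959, 0.0536]
tool_rot: [0.053, 0.999, 0.001, 0.01]
ft_force: [12.1, -3.5, 4.2]
grip_width: 0.0379
grasp_force: 62.3
```

```bash
python3 t.py
```

```text
n tool [ 0.3111  0.0026 -0.9504] tilt+x 18.13 c tool [-0.0047 -0.0003 -0.0022] 4568 [320.2 277.   80.4  80.8] 0.0006704426891945225
under world [0.4424 0.1939 0.0218] n [-0.3281  0.0342  0.944 ] [[-0.9943, 0.105, 0.02, 0.426], [0.1051, 0.9945, 0.0012, 0.1959], [-0.0198, 0.0033, -0.9998, 0.0536]]
under tool [-0.0159 -0.0004  0.0321]
```

Emit:
apply_moves:
  targets:
    - [[0.2, -0.02, 0, 0, -1], [0.3, -0.03, 0, 0, -1], [0, 0, 0.6, 0, -1], [0, 0, 0.8, 0, -1], [0, 0, 0.8, 0, -1], [0, 0, 0.8, 0, -1], [0, 0, 0, 0, -1], [0, 0, 0, 0, -1]]

```text
clock: 29.2
eef_pos: [0.4383, 0.1938, 0.1719]
tool_rot: [0.051, 0.999, 0.001, 0.003]
ft_force: [0.3, -0.3, -1.5]
grip_width: 0.0378
grasp_force: 62.2
```

```bash
python3 t.py
```

```text
n tool [ 2.739e-01 -2.000e-04 -9.618e-01] tilt+x 15.89 c tool [-0.0057  0.0004 -0.004 ] 4549 [320.2 277.   80.   81.1] 0.0006594648423893238
under world [0.4526 0.192  0.1395] n [-0.274   0.027   0.9613] [[-0.9947, 0.1029, 0.0017, 0.437], [0.1029, 0.9947, 0.001, 0.1932], [-0.0015, 0.0012, -1.0, 0.17]]
under tool [-0.0156  0.0004  0.0306]
```

Emit:
apply_moves:
  targets:
    - [[0.1, -0.5, 0.3, -1.8, -1], [0.1, -0.7, 0.3, -1.8, -1], [0.1, -0.7, 0.3, -1.8, -1], [0.1, -0.7, 0.3, -1.8, -1], [0.1, -0.7, 0.3, -1.8, -1], [0.1, -0.7, 0.3, -1.8, -1], [0.1, -0.7, 0.2, -1.8, -1], [0.1, -0.7, 0, -1.8, -1]]

```text
clock: 29.92
eef_pos: [0.4689, -0.0242, 0.2493]
tool_rot: [0.177, 0.984, 0.0, -0.0]
ft_force: [0.3, -1.0, -0.2]
grip_width: 0.0378
grasp_force: 62.2
```

Emit:
apply_moves:
  targets:
    - [[0.1, -0.7, 0, -1.8, -1], [0.1, -0.7, 0, -1.8, -1], [0.1, -0.7, 0, -1.8, -1], [0.1, -0.6, 0, -1.8, -1], [0, -0.3, 0, 0, -1], [0, 0, 0, 0, -1], [0, 0, 0, 0, -1], [0, 0, 0, 0, -1]]

```text
clock: 30.58
eef_pos: [0.4845, -0.142, 0.2483]
tool_rot: [0.237, 0.971, 0.0, -0.001]
ft_force: [0.8, -0.0, -1.3]
grip_width: 0.0381
grasp_force: 62.2
```

```bash
python3 t.py
```

```text
n tool [ 2.700e-01  9.000e-04 -9.629e-01] tilt+x 15.66 c tool [-0.0046 -0.0002 -0.0019] 4514 [320.3 277.2  79.9  80.7] 0.0006584664796953185
under world [ 0.4972 -0.1487  0.2158] n [-0.2379  0.1244  0.9633] [[-0.8875, 0.4607, -0.0013, 0.4847], [0.4607, 0.8875, 0.0009, -0.1419], [0.0016, 0.0002, -1.0, 0.2486]]
under tool [-0.0143 -0.0003  0.0328]
```

Emit:
apply_moves:
  targets:
    - [[0.06, -0.06, 0.05, 0, -1], [0.05, -0.05, 0.045, 0, -1], [0, 0, 0, 0, -1], [0, 0, 0, 0, -1], [0, 0, 0, 0, -1], [0, 0, 0, 0, -1], [0, 0, 0, 0, -1]]

```text
clock: 31.22
eef_pos: [0.4895, -0.1474, 0.2529]
tool_rot: [0.238, 0.971, 0.0, -0.0]
ft_force: [-0.5, -0.8, 0.4]
grip_width: 0.0378
grasp_force: 62.2
```

```bash
python3 t.py; python3 - <<'E'
from h import *
im=cv2.imread('pics/top0.png'); c=imaging.get_calibration('top'); K=c['camera_matrix']; C=np.eye(4); C[:3,:3]=R.from_quat(c['rotation']).as_matrix(); C[:3,3]=np.ravel(c['eye'])
b=cv2.resize(im[205:248,346:396],None,fx=8,fy=8,interpolation=2); g=b.min(2); print(np.percentile(g,[50,90,97,99.5]))
m=np.uint8(g>110)*255
for cn in cv2.findContours(m,0,1)[0]:
    if cv2.contourArea(cn)>1500:
        e=cv2.fitEllipse(cn); u,v=(e[0][0]+.5)/8-.5+346,(e[0][1]+.5)/8-.5+205; print(round(u,1),round(v,1),np.array(e[1])/8,ray(u,v,.104,K,C).round(4))
for a in((332,72),): pass
# tray cross-check: plugs from top camera now, by depth
im,d,K,C=shot('top'); P=cloud(d,K,C); m=np.uint8((P[...,2]>.03)&(P[...,2]<.05)&(P[...,0]>.4)&(P[...,0]<.68)&(P[...,1]>.05)&(P[...,1]<.31)&(d>0))
n,l,s,ce=cv2.connectedComponentsWithStats(m)
for i in range(1,n):
    if s[i,4]>30: print('plug',s[i,4],ray(*ce[i],.041,K,C).round(4))
E
```

```text
n tool [ 0.2698  0.0013 -0.9629] tilt+x 15.66 c tool [-0.0047  0.     -0.0022] 4523 [320.3 277.1  80.   80.7] 0.0006593395213139539
under world [ 0.5022 -0.1541  0.2204] n [-0.2386  0.1258  0.9629] [[-0.8868, 0.4621, -0.0001, 0.4895], [0.4621, 0.8868, 0.0001, -0.1474], [0.0001, -0.0, -1.0, 0.2529]]
under tool [-0.0144  0.      0.0325]
[110. 130. 131. 131.]
353.9 242.2 [12.24083805 31.2716732 ] [ 0.4806 -0.1151  0.104 ]
371.1 225.7 [19.41824341 20.02188301] [ 0.5294 -0.1684  0.104 ]
379.7 224.5 [36.34851456 47.04986191] [ 0.5328 -0.1945  0.104 ]
350.4 209.2 [10.51395702 14.47039413] [ 0.5803 -0.1069  0.104 ]
plug 127 [0.6239 0.246  0.041 ]
plug 123 [0.6023 0.099  0.041 ]
plug 133 [0.4731 0.2625 0.041 ]
plug 127 [0.4588 0.1133 0.041 ]
```

Emit:
apply_moves:
  targets:
    - [[-0.01, 0.04, 0, 0, -1], [0, 0, 0, 0, -1], [0, 0, 0, 0, -1], [0, 0, 0, 0, -1], [0, 0, 0, 0, -1], [0, 0, 0, 0, -1], [0, 0, 0, 0, -1], [0, 0, 0, 0, -1]]

```text
clock: 31.98
eef_pos: [0.4892, -0.1459, 0.2529]
tool_rot: [0.238, 0.971, 0.0, 0.0]
ft_force: [-0.2, -0.1, -1.2]
grip_width: 0.0382
grasp_force: 62.2
```

```bash
python3 t.py; python3 -c "
from h import *
print(np.abs(get_obs()['joint_vel']).max()); print(order.job_done())"
```

```text
n tool [ 0.2697  0.0015 -0.963 ] tilt+x 15.64 c tool [-0.0047  0.     -0.0022] 4499 [320.4 277.1  79.8  81. ] 0.0006552338444364291
under world [ 0.502  -0.1526  0.2204] n [-0.2385  0.1259  0.963 ] [[-0.8868, 0.4621, -0.0, 0.4892], [0.4621, 0.8868, -0.0, -0.1459], [-0.0, -0.0, -1.0, 0.2529]]
under tool [-0.0144 -0.      0.0325]
0.001560365471020697
the job is handed in; nothing more can be done
None
```

The job is handed in at 32 s: the other four plugs stand spread in the tray, and the gripper holds the yellow one still with its underside about 12 cm from the lens, within about 0.5° of square and an estimated 2–3 mm of centre by my own measurements.

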